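# Seat the rocking burner cap

### The arm

A 6-joint arm with a two-finger parallel gripper is mounted at the origin on the work surface. World frame = base frame: x ahead of the robot, y to its left, z up, the work surface at z = 0. Lengths are in m, angles in rad, forces in N, time in s.
With the tool pointing down it reaches from about 0.375 to 0.75 m from the base axis. Payload 9 kg.
Tool frame: the origin (TCP) lies on the centre line of the jaws, within the pads' length; the fingertips stand 19 mm ahead of it and the grasp point (between the pads) is the TCP; z points along the fingers, y is the direction in which the jaws open and shut (so a half turn about z gives the same grasp; the last joint's range is limited). The gripper opens to 85 mm and grips with 20 to 120 N. Pads are 22 mm wide; open, the fingers measure 114 mm over their backs; the gripper's body (76 mm by 85 mm) begins 54 mm behind the grasp point. The pads swing forward as they close: fully open they stand 13 mm farther back than shut.
Start: joints at [-1.503, 0.104, 0.097, 1.564, 0, 1.353], TCP at [0.169, -0.576, 0.25] pointing down, gripper open.
Joint ranges: [-2.99, 2.99], [-0.84, 1.86], [-1.1, 1.16], [-1.84, 2.11], [-1.51, 1.56], [-3.14, 3.14]. Speed limits (rad/s): [2.22, 2.22, 2.57, 3.14, 3.14, 3.14].

### API

Orientations are given as a rotation vector (axis times angle).
In Python, from bench import manip, eyes, finder gives the robot as it stands.
- The arm moves only by the tool move_arm, never from a script. Its arguments are lists of equal length, an entry for each row: "delta_pos": the shift along the tool's x, y, z in mm, a list of three; "yaw": the turn about the tool's z in degrees; "claw": the finger opening in mm, from 0 to 85.4. A call has 1 to 5 rows; each row shifts and turns the commanded pose from where the row before left it, along the tool's axes as they then stand; what a row does not reach is not made up. A row lasts 1/8 s, in which the tool goes at most 62.5 mm and 10.7 degrees, less where a joint would pass 70% of its speed; a pose out of reach is approached as far as the arm can. A call is refused whole if a number of a shift passes 62.5 or a number of a turn 10.7, either way. A call with a gripper value outside its range is refused whole. The fingers move at their own pace and stop on an object; "force" is the grip in N (left out, the last holds). Time passes only in rows, so rows that do not move let the fingers close. It gives the time, the measured TCP pose, the force and the opening at its end, in the units of the state.
- manip.read_state(): the state, without advancing time (a new reading comes with each control period).
- eyes.get_image(name): name is "scene" or "side" or "wrist"; returns a dict with "color" (480x640x3 uint8, blue, green, red), "fx", "fy", "cx", "cy" (pixels), "k1" (the pictures are not rectified: a ray, as slopes to the right and down, at radius r is drawn at 1 + k1 r^2 times it, then the intrinsics apply), "rvec" (rotation vector, rad) and "tvec" (3), from world to camera coordinates, as OpenCV has them. Camera axes: x right, y down, z forward; pixel columns grow to the right and rows downward; lengths in m; the calibration is good to about 2 mm. A picture is of the moment at which its call begins. There is no depth.
- manip.sign_off(): hands the job in, once; it reports no verdict.
Trained networks look in a picture, given as the dict that the camera call returned (one of the last four; its "shot" number tells which), for a name from the list of things; names that differ only in an ending like _2 or _b are one class to them, and where a whole thing is asked for, a point or a joint stands for the part that bears it (a point fixed in the world has none). Each returns a list of dicts, best first, with "confidence" (0 to 1); they miss things now and then, are a little off and sometimes report something else, mostly with a low value. They report only what shows in the picture. A call takes as long as a camera call. They do not tell look-alikes from the thing itself.
- finder.recognise(target, picture): "at" ([x, y, z] in m, in world coordinates, good to about 4 mm: the middle of the surface that is visible of it).
- finder.cut_out(target, picture): "mask" (480x640 bool, what is visible of it).
The state is a dict: "time": time; "q": joint angles; "qvel": joint speeds; "joint_torque": joint torques, N m; "tool_pos": TCP position; "tool_rot": TCP orientation; "force": force on the tool from outside, world axes, zero at the start; "wrist_torque": the same for the moment, N m; "width": finger opening in m.
Only numpy, scipy, OpenCV 4.12 (cv2) and the standard library are available. Lean on these libraries where they do the work, as an engineer would, in place of code of your own. Each camera call takes 0.05 s, during which the arm holds its last target.

### The job

The stove has just been scrubbed and its three burner caps put back, but one is not sitting right. Press down with a fingertip near the edge of the caps, at a few points around each, to find the one that rocks, then nudge that cap with a finger until it drops home and sits flat and centred on its burner like the other two. Do not lift or pick up any cap, and leave the kettle, the cups and the tin alone.

Things in the scene. Friction and masses are not known exactly. Their poses are not given: they have to be found in the camera images.
- cap_a: Loose round brass burner cap of burner_a, 92 mm across, 0.2 to 0.3 kg; all three are alike. Origin: centre of the flat top (radius 43 mm), z up. A 3 mm bevel, then the upright outer side, 3 to 12 mm below the top; the edge's flat underside is 12 mm below the top. Under it a plug, radius 34 mm, 6 mm deep, fits the burner's bore. Its yaw means nothing.
- burner_a: Fixed round burner head that carries cap_a. Origin: centre of its flat top rim, 103 mm above the counter, 28 mm above the stove top. Rim outer radius 44 mm, bore radius 36 mm, deeper than the plug. A seated cap is level, its top 12 mm above the rim, within about 2 mm of centre, and firm all round.
- cap_b: Loose round brass burner cap of burner_b, 92 mm across, 0.2 to 0.3 kg; all three are alike. Origin: centre of the flat top (radius 43 mm), z up. A 3 mm bevel, then the upright outer side, 3 to 12 mm below the top; the edge's flat underside is 12 mm below the top. Under it a plug, radius 34 mm, 6 mm deep, fits the burner's bore. Its yaw means nothing.
- burner_b: Fixed round burner head that carries cap_b. Origin: centre of its flat top rim, 103 mm above the counter, 28 mm above the stove top. Rim outer radius 44 mm, bore radius 36 mm, deeper than the plug. A cap seated badly is 4 to 9 mm off centre, its plug riding on the rim on that side, which stands some 8 mm too high: it leans about 6 degrees.
- cap_c: Loose round brass burner cap of burner_c, 92 mm across, 0.2 to 0.3 kg; all three are alike. Origin: centre of the flat top (radius 43 mm), z up. A 3 mm bevel, then the upright outer side, 3 to 12 mm below the top; the edge's flat underside is 12 mm below the top. Under it a plug, radius 34 mm, 6 mm deep, fits the burner's bore. Its yaw means nothing.
- burner_c: Fixed round burner head that carries cap_c. Origin: centre of its flat top rim, 103 mm above the counter, 28 mm above the stove top. Rim outer radius 44 mm, bore radius 36 mm, deeper than the plug. A cap seated badly rocks: 2 to 4 N on its raised edge tips it level (2 to 4 mm down). 1 to 4 N sideways from there slides it in.
- stove: Fixed three-burner gas stove, 360 mm (x) by 680 mm (y), black top 75 mm above the counter, knobs on its -x side. Origin: on the counter under the middle burner. The burners stand in a row along the stove's y axis at -200, 0 and +200 mm; which of burner_a, _b, _c is where changes. The pan supports are off, drying in the rack.
- kettle: Aluminium kettle, 170 mm across, 196 mm high with its top handle, spout to its own -x (reaching 125 mm). On the counter left of the stove. Origin: centre of its underside. Leave alone.
- cup_1: White ceramic cup, 74 mm across, 75 mm high, with a handle at its own +y. On the counter right of the stove. Origin: centre of its underside. Leave alone.
- cup_2: White ceramic cup, 74 mm across, 75 mm high, with a handle at its own +y. On the counter right of the stove. Origin: centre of its underside. Leave alone.
- tin: Closed round steel tin, 124 mm across, 71 mm high. On the counter right of the stove. Origin: centre of its underside. Leave alone.
Things that resemble listed ones, but are neither listed nor needed, are in the scene too. What is shaped like the cap_b but blue is not meant.

How it is judged:
By the outcome, as a careful person would: the job done as asked, in the order asked, and still so for the second after the job is handed in, with the robot touching nothing.
It also fails if it takes over 72 s, if anything falls off the work surface, if the arm or the gripper's body presses on something with over 40 N, if the wrist force passes 120 N, or if a joint passes its speed limit or range.

## Working session

There is one attempt and no reset: what is moved stays moved. The work goes in short steps, Python scripts to look and compute and a tool call to move; the robot and the scene stay as the last step left them, time stands still between calls to the robot, and variables do not carry over. Pictures are saved under pics/ and viewed, and the job is handed in when it is done.

Besides the shell and the picture viewer there is one more tool, called after "Call:" as name([rows], argument=value, ...), one row to a line, values as JSON. move_arm: Moves the arm, as the interface text tells. Its arguments: {"type":"object","properties":{"delta_pos":{"type":"array","items":{"type":"array","items":{"type":"number"}}},"yaw":{"type":"array","items":{"type":"number"}},"claw":{"type":"array","items":{"type":"number"}},"force":{"type":"number"}},"required":["delta_pos","yaw","claw"]}

```bash
mkdir -p pics; ls; cat > h.py <<'E'
import numpy as np, cv2
from bench import manip, eyes, finder
def K(p): return np.array([[p['fx'],0,p['cx']],[0,p['fy'],p['cy']],[0,0,1]])
def proj(p,X):
    X=np.atleast_2d(X).astype(float); 
    return cv2.projectPoints(X,np.array(p['rvec'],float),np.array(p['tvec'],float),K(p),np.array([p['k1'],0,0,0,0.]))[0][:,0]
def ray(p,uv):
    n=cv2.undistortPoints(np.array(uv,float).reshape(-1,1,2),K(p),np.array([p['k1'],0,0,0,0.]))[:,0]
    R=cv2.Rodrigues(np.array(p['rvec'],float))[0]
    d=np.c_[n,np.ones(len(n))]@R
    return -R.T@np.array(p['tvec'],float).ravel(), d
def onz(p,uv,z):
    o,d=ray(p,uv); return o+d*((z-o[2])/d[:,2])[:,None]
E
python3 - <<'E'
from h import *
s=manip.read_state(); print({k:np.round(v,3).tolist() for k,v in s.items()})
for n in ['scene','side','wrist']:
    p=eyes.get_image(n); cv2.imwrite(f'pics/{n}0.png',p['color'])
    print(n,p['fx'],p['cx'],p['k1'],(ray(p,[[320,240]])))
    for t in (['cap_a','burner_a','stove'] if n!='wrist' else ['cap_a']):
        for d in finder.recognise(t,p)[:6]: print(t,np.round(d['at'],3),round(d['confidence'],2),proj(p,d['at']).round())
E
```

```text
pics
{'time': 0.0, 'q': [-1.503, 0.105, 0.096, 1.564, -0.0, 1.353], 'qvel': [0.001, -0.001, 0.001, -0.001, -0.002, -0.0], 'joint_torque': [0.002, -55.693, 50.365, 0.017, -0.0, 0.0], 'tool_pos': [0.169, -0.575, 0.249], 'tool_rot': [-3.108, -0.447, -0.0], 'force': [-0.68, 0.61, 1.054], 'wrist_torque': [-0.02, -0.083, -0.03], 'width': 0.086}
scene 478.94135312213814 322.11453491178247 -0.05558325593891447 (array([1.37301031, 0.22200527, 1.3611764 ]), array([[-0.54458439, -0.13179874, -0.82830146]]))
cap_a [ 0.714 -0.401  0.015] 0.87 [[182. 273.]]
cap_a [0.574 0.022 0.114] 0.74 [[318. 245.]]
cap_a [0.57  0.219 0.112] 0.68 [[381. 256.]]
cap_a [ 0.586 -0.173  0.122] 0.66 [[257. 236.]]
burner_a [ 0.603 -0.164  0.078] 0.86 [[259. 248.]]
burner_a [0.595 0.22  0.078] 0.73 [[379. 269.]]
burner_a [0.603 0.034 0.082] 0.7 [[320. 259.]]
stove [0.636 0.014 0.08 ] 0.71 [[311. 267.]]
side 608.0757045758614 321.2350999745593 -0.036059799928901695 (array([-0.27685005,  1.03971226,  1.36811645]), array([[ 0.44453113, -0.55343877, -0.70442912]]))
cap_a [0.558 0.228 0.116] 0.91 [[269. 267.]]
cap_a [ 0.576 -0.169  0.121] 0.82 [[348. 191.]]
cap_a [ 0.702 -0.403  0.02 ] 0.82 [[358. 165.]]
cap_a [0.565 0.023 0.117] 0.64 [[313. 226.]]
burner_a [ 0.548 -0.156  0.08 ] 0.97 [[353. 206.]]
burner_a [0.54  0.048 0.079] 0.81 [[315. 243.]]
burner_a [0.535 0.247 0.075] 0.57 [[272. 285.]]
stove [0.527 0.137 0.074] 0.58 [[299. 264.]]
wrist 361.42828776743 322.5261171320849 -0.049633294406745625 (array([ 0.23277298, -0.55766217,  0.37442049]), array([[-0.24541773, -0.06416657, -0.96736099]]))
```

View pics/scene0.png

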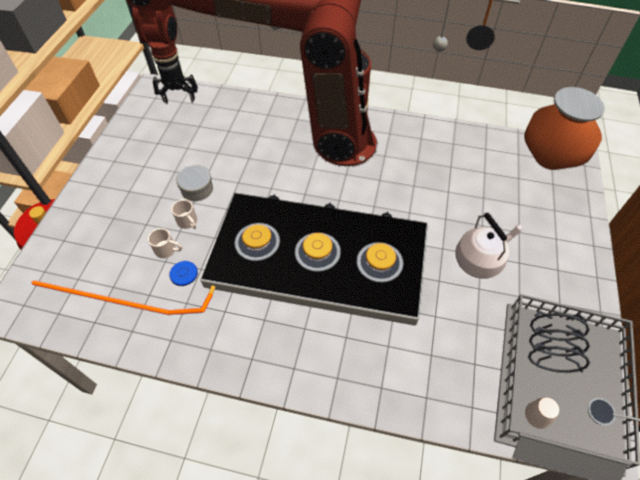

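View pics/side0.png

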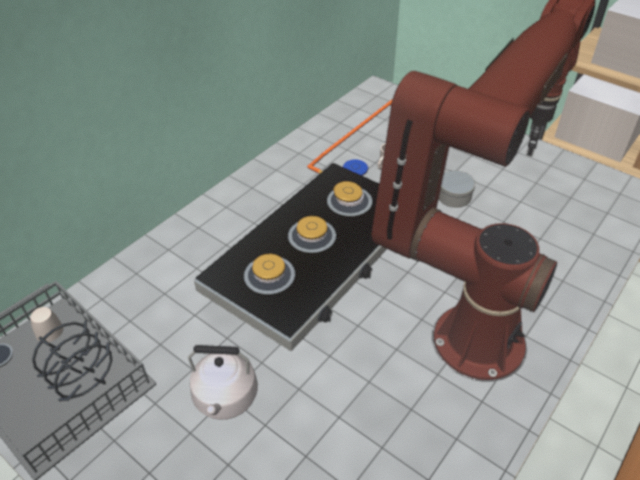

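```bash
python3 - <<'E'
import cv2,numpy as np
a=cv2.imread('pics/scene0.png')[205:300,220:420]; b=cv2.imread('pics/side0.png')[160:310,220:400]
cv2.imwrite('pics/cs0.png',cv2.resize(a,None,fx=4,fy=4,interpolation=3)); cv2.imwrite('pics/cd0.png',cv2.resize(b,None,fx=4,fy=4,interpolation=3))
E
```

```text
(no output)
```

View pics/cs0.png

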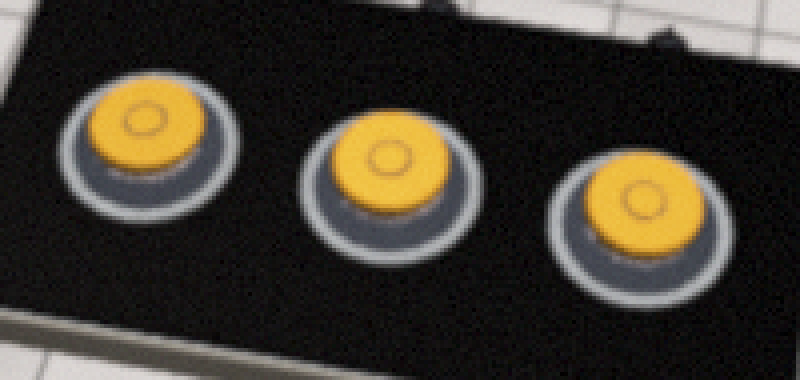

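View pics/cd0.png

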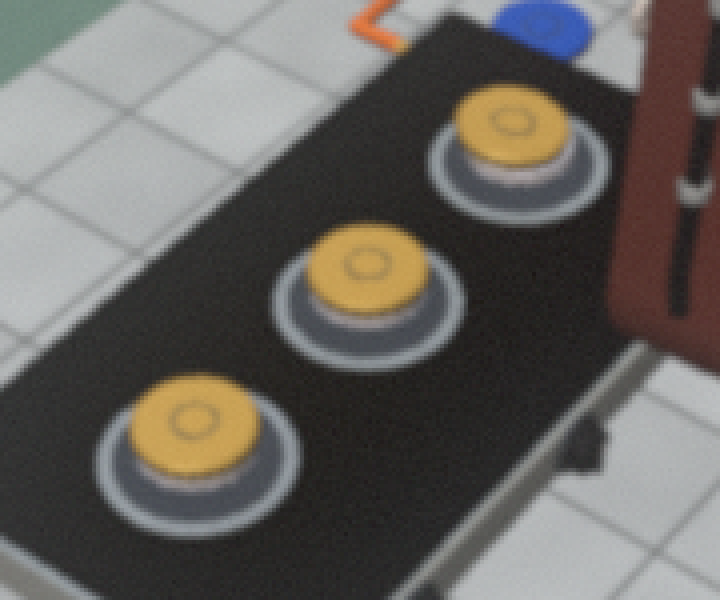

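Four cap-like things show: the blue one on the counter (scene 182,273) is the look-alike. The brass caps on the stove are at scene (257,236), (318,245) and (381,256). The right one (y≈-0.17) seems slightly high. Next I look closer with the wrist camera.

```bash
cat >> h.py <<'E'
from scipy.spatial.transform import Rotation as Rn
def plan(target,yaws,n,start=None):
    s=manip.read_state(); R=Rn.from_rotvec(s['tool_rot']).as_matrix(); p=np.array(s['tool_pos'])
    step=(np.array(target)-p)/n; out=[]
    for i in range(n):
        out.append(np.round(R.T@step*1000,1).tolist()); R=R@Rn.from_euler('z',yaws[i],degrees=True).as_matrix()
    print(out); print(R.round(3).tolist())
E
python3 -c "
from h import *
plan([.575,-.17,.30],[-10.5]*7+[0]*3,10)"
```

```text
[[50.4, -27.5, -5.0], [54.5, -17.8, -5.0], [56.9, -7.6, -5.0], [57.3, 2.9, -5.0], [55.8, 13.3, -5.0], [52.5, 23.2, -5.0], [47.4, 32.4, -5.0], [40.7, 40.5, -5.0], [40.7, 40.5, -5.0], [40.7, 40.5, -5.0]]
[[0.002, 1.0, -0.0], [1.0, -0.002, -0.0], [-0.0, -0.0, -1.0]]
```

Call:
move_arm([
  [50.4,-27.5,-5],
  [54.5,-17.8,-5],
  [56.9,-7.6,-5],
  [57.3,2.9,-5],
  [55.8,13.3,-5],
], yaw=[-10.5,-10.5,-10.5,-10.5,-10.5], claw=[0,0,0,0,0])

```text
time: 1.12
tool_pos: [0.3732, -0.3715, 0.2757]
tool_rot: [2.585, 1.784, -0.0]
force: [0.3, -0.1, 0.3]
width: 0.0001
```

Call:
move_arm([
  [52.5,23.2,-5],
  [47.4,32.4,-5],
  [40.7,40.5,-5],
  [40.7,40.5,-5],
  [40.7,40.5,-5],
], yaw=[-10.5,-10.5,0,0,0], claw=[0,0,0,0,0])

```text
time: 1.75
tool_pos: [0.5762, -0.1683, 0.3007]
tool_rot: [2.223, 2.219, 0.0]
force: [-0.4, -0.7, 0.9]
width: -0.0001
```

```bash
python3 - <<'E'
from h import *
s=manip.read_state(); print({k:np.round(v,3).tolist() for k,v in s.items()})
p=eyes.get_image('wrist'); cv2.imwrite('pics/w1.png',p['color']); import pickle; pickle.dump(p,open('w1.pkl','wb'))
for d in finder.recognise('cap_a',p): print(np.round(d['at'],4),d['confidence'],proj(p,d['at']))
for n in ['scene','side']:
    p=eyes.get_image(n); cv2.imwrite(f'pics/{n}1.png',p['color']); pickle.dump(p,open(n+'1.pkl','wb'))
E
```

```text
{'time': 1.75, 'q': [-0.502, 0.123, 0.209, 1.656, -0.0, 1.071], 'qvel': [0.774, 0.655, 0.76, 0.103, -0.0, 0.771], 'joint_torque': [-3.908, -61.951, 44.622, 0.245, 0.127, -1.251], 'tool_pos': [0.576, -0.168, 0.301], 'tool_rot': [2.223, 2.219, 0.0], 'force': [-0.405, -0.738, 0.926], 'wrist_torque': [-0.011, -0.006, 0.001], 'width': -0.0}
[ 0.5716 -0.003   0.1118] 0.82 [[316.04893205  14.59952247]]
[ 0.7274 -0.4227  0.0206] 0.67 [[436.43762971 395.30170475]]
```

View pics/w1.png

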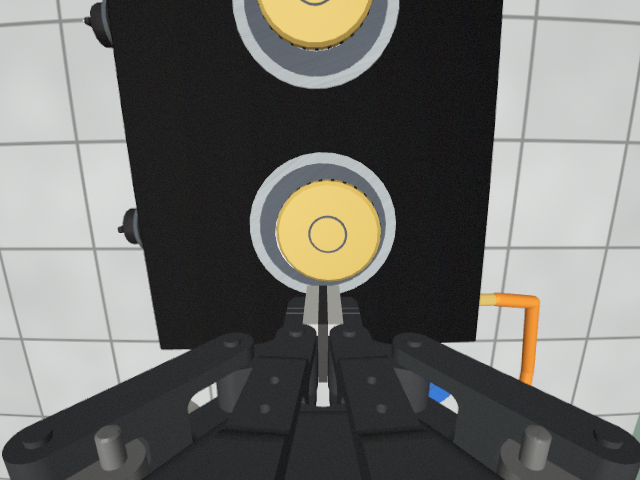

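Call:
move_arm([
  [35,0,0],
  [35,0,0],
  [35,0,0],
  [0,0,0],
], yaw=[0,0,0,0], claw=[0,0,0,0])

```text
time: 2.45
tool_pos: [0.5746, -0.0642, 0.3007]
tool_rot: [2.223, 2.22, 0.0]
force: [-0.9, -1.0, 0.6]
width: -0.0001
```

```bash
python3 - <<'E'
from h import *
import pickle
s=manip.read_state(); print(s['tool_pos'])
p=eyes.get_image('wrist'); cv2.imwrite('pics/w2.png',p['color']); pickle.dump(p,open('w2.pkl','wb'))
E
```

```text
[ 0.57464386 -0.06421638  0.30069031]
```

Call:
move_arm([
  [45,0,0],
  [45,0,0],
  [45,0,0],
  [0,0,0],
], yaw=[0,0,0,0], claw=[0,0,0,0])

```text
time: 3.0
tool_pos: [0.5754, 0.071, 0.3003]
tool_rot: [2.222, 2.221, 0.0]
force: [-0.0, -1.0, -0.1]
width: -0.0001
```

```bash
python3 - <<'E'
from h import *
import pickle
s=manip.read_state(); print(s['tool_pos'])
p=eyes.get_image('wrist'); cv2.imwrite('pics/w3.png',p['color']); pickle.dump(p,open('w3.pkl','wb'))
a=cv2.imread('pics/w2.png');b=cv2.imread('pics/w3.png'); cv2.imwrite('pics/w23.png',np.hstack([a[:330,150:500],b[:330,150:500]]))
E
```

```text
[0.57539855 0.07096853 0.30031829]
```

View pics/w23.png

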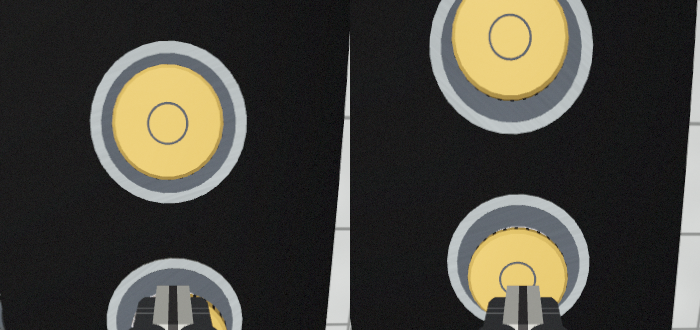

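```bash
cat > fit.py <<'E'
from h import *
def fits(p,verbose=True):
    im=p['color']; hsv=cv2.cvtColor(im,cv2.COLOR_BGR2HSV); out=[]
    m=((hsv[...,0]>12)&(hsv[...,0]<35)&(hsv[...,1]>70)&(hsv[...,2]>100)).astype(np.uint8)
    m=cv2.morphologyEx(m,cv2.MORPH_CLOSE,np.ones((5,5)))
    n,l,st,c=cv2.connectedComponentsWithStats(m)
    for i in range(1,n):
        x,y,w,h,a=st[i]
        if a<300 or x<=0 or y<=0 or x+w>=640 or y+h>=480 or max(w,h)>1.8*min(w,h): continue
        ct=max(cv2.findContours((l==i).astype(np.uint8),0,1)[0],key=len)
        e=cv2.fitEllipse(ct); 
        # bbox-based ring: silver pixels around
        out.append((e,ct))
    return out
E
python3 - <<'E'
from fit import *
import pickle
ps={}
for n in ['w1','w2','w3','scene1','side1']:
    p=pickle.load(open(n+'.pkl','rb'))
    if n in('scene1','side1'): p['color']=cv2.imread(f'pics/{n[:-1]}0.png')
    ps[n]=p
    for e,ct in fits(p):
        q=onz(p,ct[:,0].astype(float),.115)
        A=np.c_[2*q[:,:2],np.ones(len(q))]; s=np.linalg.lstsq(A,(q[:,:2]**2).sum(1),rcond=None)[0]
        print(n,np.round(e[0],1),np.round(e[1],1),'xy@.115',s[:2].round(4),'r',round(np.sqrt(s[2]+s[0]**2+s[1]**2),4))
    # ring: silver bright pixels low sat
    hsv=cv2.cvtColor(p['color'],cv2.COLOR_BGR2HSV)
    dark=(hsv[...,2]<45).astype(np.uint8)
    # holes in the dark stove
    cts,hi=cv2.findContours(dark,cv2.RETR_CCOMP,cv2.CHAIN_APPROX_NONE)
    for c,h in zip(cts,hi[0]):
        if h[3]>=0 and cv2.contourArea(c)>700:
            x,y,w,hh=cv2.boundingRect(c)
            if y<3: continue
            q=onz(p,c[:,0].astype(float),.078)
            A=np.c_[2*q[:,:2],np.ones(len(q))]; s=np.linalg.lstsq(A,(q[:,:2]**2).sum(1),rcond=None)[0]
            res=np.linalg.norm(q[:,:2]-s[:2],axis=1)
            print(n,'  ring',(x,y,w,hh),s[:2].round(4),res.mean().round(4),res.std().round(4))
E
```

```text
w1 [328.2 230.1] [100.5 103.8] xy@.115 [ 0.5813 -0.1765] r 0.0456
w1 [496.6 346. ] [ 77.8 110.9] xy@.115 [ 0.7445 -0.2879] r 0.0467
w2 [317.2 121.5] [110.5 115.1] xy@.115 [0.5704 0.0191] r 0.0453
w2   ring (238, 39, 161, 166) [0.5706 0.0195] 0.0728 0.0003
w3 [316.2 267.3] [ 77.6 104.4] xy@.115 [0.5696 0.0276] r 0.0398
scene1 [256.3 235.9] [23.2 29.4] xy@.115 [ 0.5824 -0.1765] r 0.0455
scene1 [317.2 245.2] [25.6 29.6] xy@.115 [0.574  0.0194] r 0.047
scene1 [380.7 255.8] [26.2 30. ] xy@.115 [0.5688 0.2188] r 0.0469
scene1   ring (355, 241, 50, 43) [0.5661 0.2185] 0.0771 0.0009
scene1   ring (293, 231, 49, 42) [0.5721 0.0185] 0.0773 0.001
scene1   ring (233, 221, 49, 41) [ 0.5773 -0.1812] 0.0775 0.0012
side1 [347.3 191. ] [20.  28.4] xy@.115 [ 0.5839 -0.1728] r 0.0476
side1 [311.4 226.9] [22.5 30.4] xy@.115 [0.5692 0.0268] r 0.0473
side1 [268.1 266.1] [25.3 32.4] xy@.115 [0.5644 0.2259] r 0.047
```

```bash
python3 - <<'E'
from fit import *
import pickle
from scipy.optimize import least_squares
for n,c0 in [('w1',(.576,-.180)),('w2',(.5706,.0195)),('w3',(.565,.2185)),('w3',(.5706,.0195))]:
    p=pickle.load(open(n+'.pkl','rb')); g=cv2.cvtColor(p['color'],cv2.COLOR_BGR2GRAY).astype(np.float32)
    g=cv2.GaussianBlur(g,(3,3),0)
    pts=[]
    for a in np.linspace(0,2*np.pi,180,endpoint=False):
        rr=np.arange(.062,.086,.0003)
        X=np.c_[c0[0]+rr*np.cos(a),c0[1]+rr*np.sin(a),np.full(len(rr),.078)]
        uv=proj(p,X).astype(np.float32)
        if uv.min()<2 or uv[:,0].max()>637 or uv[:,1].max()>285: continue
        v=cv2.remap(g,uv[:,0:1],uv[:,1:2],1)[:,0]
        k=np.argmin(np.gradient(v)); 
        if v[:k+1].max()>120 and v[k:].min()<50: pts.append(X[k,:2])
    q=np.array(pts)
    f=least_squares(lambda s:np.hypot(q[:,0]-s[0],q[:,1]-s[1])-s[2],[*c0,.073],loss='soft_l1',f_scale=.0005)
    print(n,len(q),f.x.round(4),np.std(f.fun).round(5))
    # cap centre mark: dark circle
p=pickle.load(open('w1.pkl','rb')); cv2.imwrite('pics/w1c.png',cv2.resize(p['color'][140:300,235:410],None,fx=3.5,fy=3.5,interpolation=3))
E
```

```text
w1 135 [ 0.5761 -0.1803  0.0718] 0.00022
w2 180 [0.5707 0.0195 0.0719] 0.00023
w3 117 [0.5652 0.2192 0.0719] 0.00023
w3 105 [0.5705 0.0198 0.0718] 0.00024
```

View pics/w1c.png

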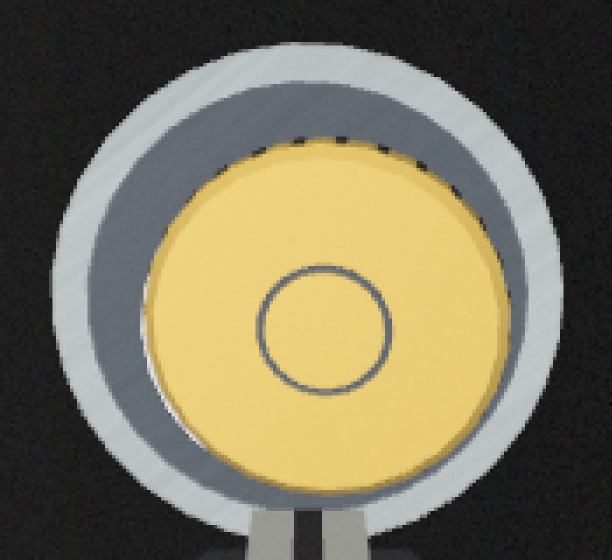

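Burner centres from the wrist views (R, M and L = right, middle and left):

| Burner | x (m) | y (m) | Cap offset |
|---|---|---|---|
| R | .5761 | -.1803 | about (+5, +4) mm, with bare rim showing at its lower left |
| M | .5707 | .0195 | centred |
| L | .5652 | .2192 | centred |

R is therefore the suspect. Now the press tests, left cap first.

Call:
move_arm([
  [45,-2.5,30],
  [45,-2.5,40],
  [45,-2.5,40],
  [45,-2.5,40],
  [0,0,6],
], yaw=[0,0,0,0,0], claw=[0,0,0,0,0])

```text
time: 3.68
tool_pos: [0.5642, 0.2502, 0.1403]
tool_rot: [-2.221, -2.218, 0.007]
force: [-0.3, -0.5, 1.1]
width: 0.0001
```

Call:
move_arm([
  [0,0,3],
  [0,0,3],
  [0,0,0],
], yaw=[0,0,0], claw=[0,0,0])

```text
time: 4.05
tool_pos: [0.5668, 0.2491, 0.1391]
tool_rot: [2.225, 2.217, 0.002]
force: [-0.6, 0.5, 0.5]
width: 0.0001
```

Call:
move_arm([
  [0,0,2],
  [0,0,1],
  [0,0,0],
], yaw=[0,0,0], claw=[0,0,0])

```text
time: 4.42
tool_pos: [0.5659, 0.2502, 0.1352]
tool_rot: [2.224, 2.219, -0.0]
force: [0.2, 0.7, -0.4]
width: -0.0003
```

Call:
move_arm([
  [0,0,1],
  [0,0,0],
], yaw=[0,0], claw=[0,0])

```text
time: 4.68
tool_pos: [0.5659, 0.2502, 0.1342]
tool_rot: [2.224, 2.219, -0.0]
force: [0.4, 0.0, -1.0]
width: 0.0002
```

Call:
move_arm([
  [0,0,1],
  [0,0,0],
], yaw=[0,0], claw=[0,0])

```text
time: 4.92
tool_pos: [0.566, 0.2502, 0.1341]
tool_rot: [2.223, 2.219, 0.0]
force: [-3.2, -0.7, 5.9]
width: 0.0002
```

Call:
move_arm([
  [0,0,1],
  [0,0,0],
], yaw=[0,0], claw=[0,0])

```text
time: 5.18
tool_pos: [0.566, 0.2502, 0.134]
tool_rot: [2.223, 2.219, 0.001]
force: [-6.0, -1.9, 13.1]
width: 0.0002
```

Call:
move_arm([
  [0,0,-7],
  [-47,-28,0],
  [0,0,0],
  [0,0,6],
  [0,0,0],
], yaw=[0,0,0,0,0], claw=[0,0,0,0,0])

```text
time: 5.8
tool_pos: [0.5389, 0.2037, 0.1341]
tool_rot: [2.222, 2.218, 0.002]
force: [-1.3, -1.7, 4.1]
width: -0.0
```

Call:
move_arm([
  [0,0,-6],
  [0,55,0],
  [0,0,0],
  [0,0,6],
  [0,0,0],
], yaw=[0,0,0,0,0], claw=[0,0,0,0,0])

```text
time: 6.42
tool_pos: [0.5927, 0.2036, 0.1342]
tool_rot: [2.223, 2.219, 0.002]
force: [0.2, 0.3, 1.6]
width: -0.0001
```

Call:
move_arm([
  [0,0,1],
  [0,0,0],
], yaw=[0,0], claw=[0,0])

```text
time: 6.68
tool_pos: [0.5927, 0.2036, 0.1341]
tool_rot: [2.222, 2.219, 0.003]
force: [-2.5, 0.5, 8.0]
width: -0.0001
```

Left cap is firm at three points (TCP height .134 each, force steep). Now the middle cap.

Call:
move_arm([
  [-50,-8,-14],
  [-50,-7,0],
  [-52,-7,0],
  [0,0,8],
  [0,0,0],
], yaw=[0,0,0,0,0], claw=[0,0,0,0,0])

```text
time: 7.3
tool_pos: [0.5698, 0.0516, 0.1378]
tool_rot: [-2.224, -2.218, 0.0]
force: [0.4, 0.7, 0.8]
width: -0.0003
```

Call:
move_arm([
  [0,0,4],
  [0,0,0],
  [0,0,2],
  [0,0,0],
], yaw=[0,0,0,0], claw=[0,0,0,0])

```text
time: 7.8
tool_pos: [0.5706, 0.0521, 0.134]
tool_rot: [2.222, 2.22, 0.001]
force: [-5.8, 2.9, 13.8]
width: 0.0003
```

Call:
move_arm([
  [0,0,-7],
  [-48,-28,0],
  [0,0,0],
  [0,0,6.5],
  [0,0,0],
], yaw=[0,0,0,0,0], claw=[0,0,0,0,0])

```text
time: 8.43
tool_pos: [0.5432, 0.0034, 0.134]
tool_rot: [2.222, 2.218, -0.0]
force: [-4.2, -2.8, 11.5]
width: -0.0003
```

Call:
move_arm([
  [0,0,-6],
  [0,55,0],
  [0,0,0],
  [0,0,6.5],
  [0,0,0],
], yaw=[0,0,0,0,0], claw=[0,0,0,0,0])

```text
time: 9.05
tool_pos: [0.5979, 0.0038, 0.1341]
tool_rot: [2.221, 2.219, 0.003]
force: [0.7, 1.8, 7.2]
width: 0.0002
```

Middle cap is firm at three points too. Now the right cap, raised side first, gently.

Call:
move_arm([
  [-54,2,-18],
  [-54,2,0],
  [-54,3,0],
  [0,0,4],
  [0,0,0],
], yaw=[0,0,0,0,0], claw=[0,0,0,0,0])

```text
time: 9.68
tool_pos: [0.6035, -0.1583, 0.1462]
tool_rot: [-2.224, -2.218, -0.0]
force: [0.2, -0.1, -0.2]
width: 0.0001
```

Call:
move_arm([
  [0,0,2],
  [0,0,1],
  [0,0,0],
], yaw=[0,0,0], claw=[0,0,0])

```text
time: 10.05
tool_pos: [0.6041, -0.1582, 0.1433]
tool_rot: [-2.223, -2.22, 0.0]
force: [-0.5, -0.5, -0.6]
width: 0.0002
```

Call:
move_arm([
  [0,0,1],
  [0,0,0],
], yaw=[0,0], claw=[0,0])

```text
time: 10.3
tool_pos: [0.6042, -0.1587, 0.1424]
tool_rot: [2.224, 2.219, 0.0]
force: [-0.4, -0.0, 0.9]
width: -0.0002
```

Call:
move_arm([
  [0,0,1],
  [0,0,0],
], yaw=[0,0], claw=[0,0])

```text
time: 10.55
tool_pos: [0.6042, -0.159, 0.1414]
tool_rot: [2.224, 2.219, 0.0]
force: [0.8, 0.7, 1.4]
width: 0.0003
```

Call:
move_arm([
  [0,0,1],
  [0,0,0],
], yaw=[0,0], claw=[0,0])

```text
time: 10.8
tool_pos: [0.6042, -0.159, 0.1404]
tool_rot: [2.224, 2.219, 0.0]
force: [0.9, 0.4, 2.2]
width: 0.0003
```

Call:
move_arm([
  [0,0,1],
  [0,0,0],
], yaw=[0,0], claw=[0,0])

```text
time: 11.05
tool_pos: [0.6045, -0.1588, 0.1401]
tool_rot: [2.223, 2.219, 0.001]
force: [0.8, 3.7, 5.9]
width: -0.0002
```

Call:
move_arm([
  [0,0,1],
  [0,0,0],
], yaw=[0,0], claw=[0,0])

```text
time: 11.3
tool_pos: [0.6046, -0.1588, 0.14]
tool_rot: [2.222, 2.218, 0.002]
force: [-1.2, 4.4, 12.5]
width: 0.0001
```

Right cap rocks: contact was 8 mm high, it sank about 2.5 mm under 1–2.5 N, then went firm. Two more points on it.

Call:
move_arm([
  [0,0,-12],
  [-6,-52,0],
  [0,0,6],
  [0,0,3],
  [0,0,0],
], yaw=[0,0,0,0,0], claw=[0,0,0,0,0])

```text
time: 11.92
tool_pos: [0.5526, -0.1649, 0.1414]
tool_rot: [2.223, 2.219, -0.0]
force: [0.9, -0.4, -0.2]
width: 0.0
```

Call:
move_arm([
  [0,0,1.5],
  [0,0,0],
], yaw=[0,0], claw=[0,0])

```text
time: 12.18
tool_pos: [0.5524, -0.1648, 0.1398]
tool_rot: [2.224, 2.219, -0.0]
force: [0.3, 0.2, 1.0]
width: 0.0001
```

Call:
move_arm([
  [0,0,1.5],
  [0,0,0],
], yaw=[0,0], claw=[0,0])

```text
time: 12.42
tool_pos: [0.552, -0.1647, 0.1381]
tool_rot: [-2.224, -2.219, 0.0]
force: [-0.4, 0.9, -0.3]
width: 0.0002
```

Call:
move_arm([
  [0,0,1.5],
  [0,0,0],
], yaw=[0,0], claw=[0,0])

```text
time: 12.68
tool_pos: [0.5522, -0.1648, 0.1373]
tool_rot: [2.223, 2.219, 0.0]
force: [-1.1, 1.0, 4.2]
width: 0.0001
```

Call:
move_arm([
  [0,0,1],
  [0,0,0],
], yaw=[0,0], claw=[0,0])

```text
time: 12.92
tool_pos: [0.5524, -0.165, 0.1365]
tool_rot: [2.223, 2.218, 0.0]
force: [-0.1, 1.2, 6.9]
width: -0.0001
```

Call:
move_arm([
  [0,0,-12],
  [-41,33,0],
  [0,0,6],
  [0,0,3],
  [0,0,0],
], yaw=[0,0,0,0,0], claw=[0,0,0,0,0])

```text
time: 13.55
tool_pos: [0.5846, -0.2053, 0.139]
tool_rot: [-2.223, -2.219, 0.0]
force: [0.3, 0.8, -0.3]
width: -0.0001
```

Call:
move_arm([
  [0,0,1],
  [0,0,0],
], yaw=[0,0], claw=[0,0])

```text
time: 13.8
tool_pos: [0.5849, -0.2055, 0.1383]
tool_rot: [2.223, 2.219, 0.0]
force: [-0.1, 1.0, 0.6]
width: -0.0003
```

Call:
move_arm([
  [0,0,1],
  [0,0,0],
], yaw=[0,0], claw=[0,0])

```text
time: 14.05
tool_pos: [0.5852, -0.2058, 0.1378]
tool_rot: [2.223, 2.219, 0.001]
force: [-2.6, 1.6, 6.3]
width: -0.0001
```

```bash
python3 -c "
from h import *
plan([.639,-.131,.24],[0,-9.5,-9.5,-9.5,-9.5],5)"
```

```text
[[15.0, 10.8, -20.4], [15.0, 10.8, -20.4], [13.0, 13.1, -20.4], [10.7, 15.0, -20.4], [8.0, 16.6, -20.4]]
[[-0.614, 0.789, 0.001], [0.789, 0.614, -0.0], [-0.001, 0.001, -1.0]]
```

Call:
move_arm([
  [0,0,-20],
  [22,16,-20],
  [19,19,-20],
  [11,15,-20],
  [8,17,-20],
], yaw=[0,-9.5,-9.5,-9.5,-9.5], claw=[0,0,0,0,0])

```text
time: 14.68
tool_pos: [0.6389, -0.1312, 0.2388]
tool_rot: [1.372, 2.825, -0.0]
force: [0.2, -0.9, -0.1]
width: -0.0001
```

Call:
move_arm([
  [0,0,0],
], yaw=[0], claw=[0])

```text
time: 14.8
tool_pos: [0.6397, -0.1313, 0.2395]
tool_rot: [1.378, 2.819, 0.0]
force: [0.8, -0.5, 0.2]
width: -0.0
```

```bash
cat > look.py <<'E'
from fit import *
import pickle,sys
n=sys.argv[1]; c0=(.5761,-.1803)
s=manip.read_state(); print(np.round(s['tool_pos'],4),np.round(s['force'],1))
p=eyes.get_image('wrist'); cv2.imwrite(f'pics/{n}.png',p['color']); pickle.dump(p,open(n+'.pkl','wb'))
for e,ct in fits(p):
    for z in (.112,.115,.119):
        q=onz(p,ct[:,0].astype(float),z)
        A=np.c_[2*q[:,:2],np.ones(len(q))]; s=np.linalg.lstsq(A,(q[:,:2]**2).sum(1),rcond=None)[0]
        print(np.round(e[0],1),'z',z,s[:2].round(4),'off mm',((s[:2]-c0)*1000).round(1),'r',round(np.sqrt(s[2]+s[0]**2+s[1]**2),4))
E
python3 look.py w4
```

```text
[ 0.6397 -0.1313  0.2395] [ 0.8 -0.5  0.2]
[218.7 238.5] z 0.112 [ 0.5811 -0.1788] off mm [5.  1.5] r 0.0462
[218.7 238.5] z 0.115 [ 0.5813 -0.1776] off mm [5.2 2.7] r 0.0457
[218.7 238.5] z 0.119 [ 0.5815 -0.176 ] off mm [5.4 4.3] r 0.0449
```

View pics/w4.png

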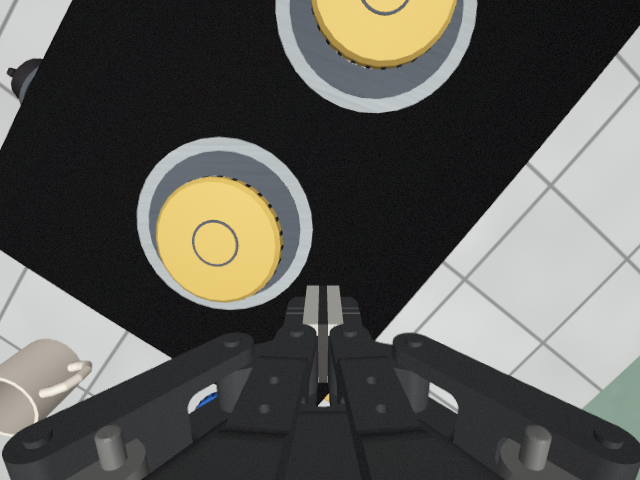

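Offset is about (5.3, 3.8) mm, direction 36°, and the finger stands outside the raised side with jaws aligned. Descending beside the cap (fingertip to about z .106) and nudging inward along -tool y.

Call:
move_arm([
  [0,0,50],
  [0,0,50],
  [0,0,14.5],
  [0,0,0],
], yaw=[0,0,0,0], claw=[0,0,0,0])

```text
time: 15.35
tool_pos: [0.6376, -0.132, 0.1219]
tool_rot: [-1.382, -2.819, 0.0]
force: [0.3, 0.2, 0.7]
width: -0.0001
```

Call:
move_arm([
  [0,-4,0],
  [0,-3,0],
  [0,0,0],
], yaw=[0,0,0], claw=[0,0,0])

```text
time: 15.72
tool_pos: [0.6333, -0.1365, 0.1235]
tool_rot: [1.38, 2.82, -0.0]
force: [-0.0, -1.1, -0.3]
width: 0.0003
```

Call:
move_arm([
  [0,-2,0],
  [0,-2,0],
  [0,0,0],
], yaw=[0,0,0], claw=[0,0,0])

```text
time: 16.1
tool_pos: [0.6296, -0.1385, 0.1223]
tool_rot: [-1.38, -2.822, 0.0]
force: [0.5, 0.3, -0.5]
width: 0.0001
```

Call:
move_arm([
  [0,-1.5,-1],
  [0,-1.5,0],
  [0,0,0],
], yaw=[0,0,0], claw=[0,0,0])

```text
time: 16.48
tool_pos: [0.6273, -0.1404, 0.1233]
tool_rot: [1.38, 2.822, -0.0]
force: [-0.5, 0.4, -0.5]
width: -0.0
```

Call:
move_arm([
  [0,-1,0],
  [0,-1,0],
  [0,0,0],
], yaw=[0,0,0], claw=[0,0,0])

```text
time: 16.85
tool_pos: [0.6257, -0.1415, 0.1233]
tool_rot: [1.38, 2.822, -0.0]
force: [0.4, 0.4, -0.8]
width: 0.0003
```

Call:
move_arm([
  [0,-1,0],
  [0,-1,0],
  [0,0,0],
], yaw=[0,0,0], claw=[0,0,0])

```text
time: 17.23
tool_pos: [0.6241, -0.1428, 0.1233]
tool_rot: [-1.38, -2.822, 0.0]
force: [1.5, 1.6, 0.5]
width: 0.0002
```

Call:
move_arm([
  [0,-1,0],
  [0,-1,0],
  [0,0,0],
], yaw=[0,0,0], claw=[0,0,0])

```text
time: 17.6
tool_pos: [0.6226, -0.144, 0.1233]
tool_rot: [1.38, 2.822, -0.0]
force: [0.5, -0.1, -0.4]
width: -0.0003
```

Call:
move_arm([
  [0,-1,0],
  [0,-0.5,0],
  [0,0,0],
], yaw=[0,0,0], claw=[0,0,0])

```text
time: 17.98
tool_pos: [0.6215, -0.1449, 0.1233]
tool_rot: [1.38, 2.822, -0.0]
force: [1.1, 0.2, -1.3]
width: 0.0001
```

```bash
python3 look.py w5
```

```text
[ 0.6215 -0.1449  0.1233] [ 1.1  0.2 -1.3]
[176.5 286. ] z 0.112 [ 0.569  -0.1764] off mm [-7.1  3.9] r 0.0409
[176.5 286. ] z 0.115 [ 0.5693 -0.1745] off mm [-6.8  5.8] r 0.04
[176.5 286. ] z 0.119 [ 0.5696 -0.1721] off mm [-6.5  8.2] r 0.0388
[204.4 395.5] z 0.112 [ 0.6039 -0.2104] off mm [ 27.8 -30.1] r 0.0063
[204.4 395.5] z 0.115 [ 0.6034 -0.2078] off mm [ 27.3 -27.5] r 0.0062
[204.4 395.5] z 0.119 [ 0.6027 -0.2043] off mm [ 26.6 -24. ] r 0.006
```

View pics/w5.png

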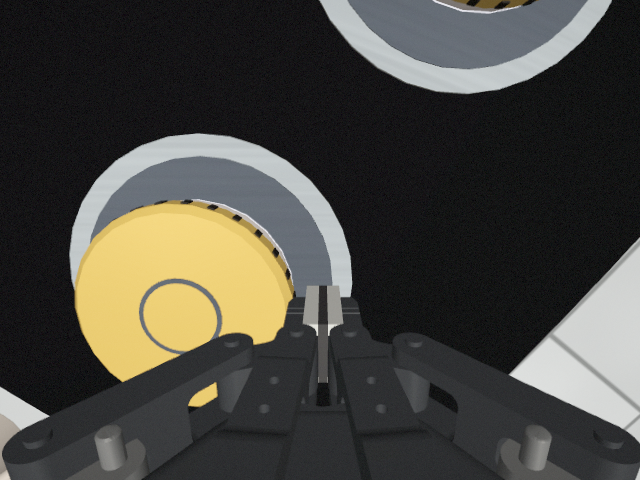

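Cap is moving (finger at its edge, 300,300); continuing.

Call:
move_arm([
  [0,-1,0],
  [0,0,0],
], yaw=[0,0], claw=[0,0])

```text
time: 18.27
tool_pos: [0.6206, -0.1456, 0.1233]
tool_rot: [1.38, 2.822, -0.0]
force: [0.6, 0.5, 0.2]
width: -0.0
```

Call:
move_arm([
  [0,-1,0],
  [0,0,0],
], yaw=[0,0], claw=[0,0])

```text
time: 18.52
tool_pos: [0.62, -0.146, 0.1233]
tool_rot: [1.38, 2.822, 0.0]
force: [2.0, 2.1, 0.1]
width: -0.0004
```

```bash
python3 look.py w6 | head -2
```

```text
[ 0.62   -0.146   0.1233] [2.  2.1 0.1]
[176.7 285.7] z 0.112 [ 0.5675 -0.1773] off mm [-8.6  3. ] r 0.0408
```

View pics/w6.png

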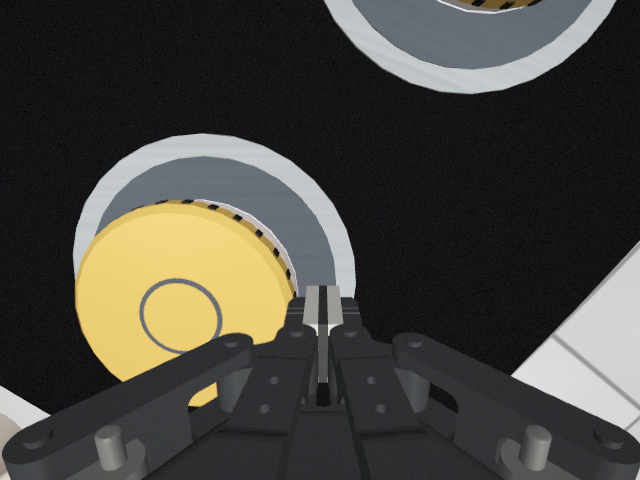

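Call:
move_arm([
  [0,-1,0],
  [0,0,0],
], yaw=[0,0], claw=[0,0])

```text
time: 18.82
tool_pos: [0.6197, -0.1462, 0.1235]
tool_rot: [1.379, 2.822, 0.002]
force: [4.7, 4.8, 0.2]
width: 0.0
```

Call:
move_arm([
  [0,-1,0],
  [0,0,0],
], yaw=[0,0], claw=[0,0])

```text
time: 19.08
tool_pos: [0.6195, -0.1464, 0.1239]
tool_rot: [1.378, 2.821, 0.004]
force: [7.3, 5.5, 1.7]
width: 0.0003
```

```bash
python3 look.py w7 | head -2
```

```text
[ 0.6195 -0.1464  0.1239] [7.3 5.5 1.7]
[177.7 285.4] z 0.112 [ 0.5673 -0.1774] off mm [-8.8  2.9] r 0.0408
```

View pics/w7.png

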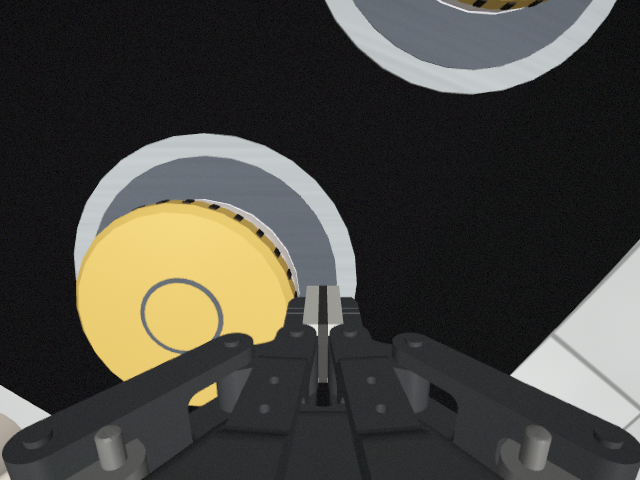

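Force rose to about 9 N and it stopped: either it is in against the bore, or the finger is against the burner. Backing off to look.

Call:
move_arm([
  [0,10,0],
  [0,15,0],
  [0,0,-50],
  [0,0,-62],
  [0,0,0],
], yaw=[0,0,0,0,0], claw=[0,0,0,0,0])

```text
time: 19.75
tool_pos: [0.6407, -0.1325, 0.2415]
tool_rot: [1.376, 2.814, -0.0]
force: [0.2, 0.5, -0.5]
width: -0.0002
```

```bash
python3 look.py w8 ; python3 - <<'E'
import cv2
a=cv2.imread('pics/w8.png')[120:330,110:330]; cv2.imwrite('pics/w8c.png',cv2.resize(a,None,fx=2.8,fy=2.8,interpolation=3))
E
```

```text
[ 0.6407 -0.1325  0.2415] [ 0.2  0.5 -0.5]
[209.7 232.9] z 0.112 [ 0.5749 -0.1815] off mm [-1.2 -1.2] r 0.0459
[209.7 232.9] z 0.115 [ 0.5752 -0.1803] off mm [-0.9 -0. ] r 0.0454
[209.7 232.9] z 0.119 [ 0.5756 -0.1787] off mm [-0.5  1.6] r 0.0447
```

View pics/w8c.png

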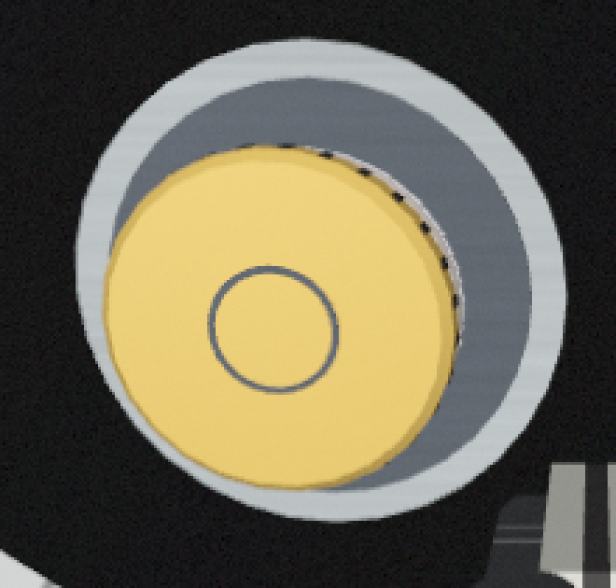

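Cap now measures about 1 mm off centre and appears level. Checking by pressing at three points.

Call:
move_arm([
  [2,-25,30],
  [0,-25,50],
  [0,0,23],
  [0,0,0],
  [0,0,3],
], yaw=[0,0,0,0,0], claw=[0,0,0,0,0])

```text
time: 20.42
tool_pos: [0.5961, -0.1613, 0.1337]
tool_rot: [-1.381, -2.821, 0.005]
force: [-29.8, 7.0, 60.7]
width: 0.0002
```

Call:
move_arm([
  [0,0,0],
  [0,0,1],
  [0,0,0],
], yaw=[0,0,0], claw=[0,0,0])

```text
time: 20.8
tool_pos: [0.5961, -0.1613, 0.1338]
tool_rot: [-1.381, -2.822, 0.005]
force: [-27.6, 6.4, 52.8]
width: -0.0003
```

Misjudged that descent (commanded z was lower than measured), so the press went to 60 N. That is under the limits and the cap is firm at seated height. Backing up and pressing the other points lightly.

Call:
move_arm([
  [0,0,-10],
  [0,0,0],
], yaw=[0,0], claw=[0,0])

```text
time: 21.05
tool_pos: [0.5974, -0.1609, 0.1376]
tool_rot: [-1.38, -2.822, 0.0]
force: [-0.1, -0.4, -0.2]
width: -0.0002
```

Call:
move_arm([
  [0,0,-4],
  [26,-42,0],
  [0,0,0],
  [0,0,6],
  [0,0,0],
], yaw=[0,0,0,0,0], claw=[0,0,0,0,0])

```text
time: 21.68
tool_pos: [0.5487, -0.1663, 0.1357]
tool_rot: [-1.38, -2.822, -0.0]
force: [0.0, 1.9, 1.3]
width: -0.0
```

Call:
move_arm([
  [0,0,2],
  [0,0,0],
  [0,0,1],
  [0,0,0],
], yaw=[0,0,0,0], claw=[0,0,0,0])

```text
time: 22.18
tool_pos: [0.5486, -0.1664, 0.1341]
tool_rot: [1.38, 2.821, -0.0]
force: [-1.5, 1.3, 4.6]
width: -0.0
```

Call:
move_arm([
  [0,0,-7],
  [-52,0,0],
  [0,0,0],
  [0,0,6],
  [0,0,0],
], yaw=[0,0,0,0,0], claw=[0,0,0,0,0])

```text
time: 22.8
tool_pos: [0.58, -0.2069, 0.1345]
tool_rot: [1.38, 2.822, -0.0]
force: [-0.3, 0.1, 0.5]
width: -0.0
```

Call:
move_arm([
  [0,0,1.5],
  [0,0,0],
], yaw=[0,0], claw=[0,0])

```text
time: 23.05
tool_pos: [0.58, -0.2069, 0.1341]
tool_rot: [1.379, 2.822, -0.0]
force: [-3.6, 1.8, 8.2]
width: -0.0003
```

Call:
move_arm([
  [0,0,-20],
  [30,30,-50],
  [30,30,-50],
  [0,0,-30],
  [0,0,0],
], yaw=[0,0,0,0,0], claw=[0,0,0,0,0])

```text
time: 23.68
tool_pos: [0.5912, -0.1269, 0.2824]
tool_rot: [1.376, 2.818, 0.0]
force: [-0.6, -0.4, -0.5]
width: -0.0001
```

```bash
python3 look.py w9; python3 - <<'E'
from fit import *
for n in ('scene','side'):
    p=eyes.get_image(n); cv2.imwrite(f'pics/{n}9.png',p['color'])
    for e,ct in fits(p):
        q=onz(p,ct[:,0].astype(float),.115)
        A=np.c_[2*q[:,:2],np.ones(len(q))]; s=np.linalg.lstsq(A,(q[:,:2]**2).sum(1),rcond=None)[0]
        print(n,np.round(e[0],1),s[:2].round(4))
E
```

```text
[ 0.5912 -0.1269  0.2824] [-0.6 -0.4 -0.5]
[268.2 260.9] z 0.112 [ 0.5744 -0.1813] off mm [-1.7 -1. ] r 0.045
[268.2 260.9] z 0.115 [ 0.5742 -0.1802] off mm [-1.9  0.1] r 0.0446
[268.2 260.9] z 0.119 [ 0.5738 -0.1787] off mm [-2.3  1.6] r 0.044
scene [255.3 235. ] [ 0.5797 -0.1808]
scene [317.1 245.3] [0.5741 0.0193]
scene [380.7 255.9] [0.569  0.2189]
side [349.9 192. ] [ 0.5746 -0.174 ]
side [311.4 226.9] [0.5694 0.0268]
side [268.1 266.1] [0.5645 0.2256]
```

View pics/w9.png

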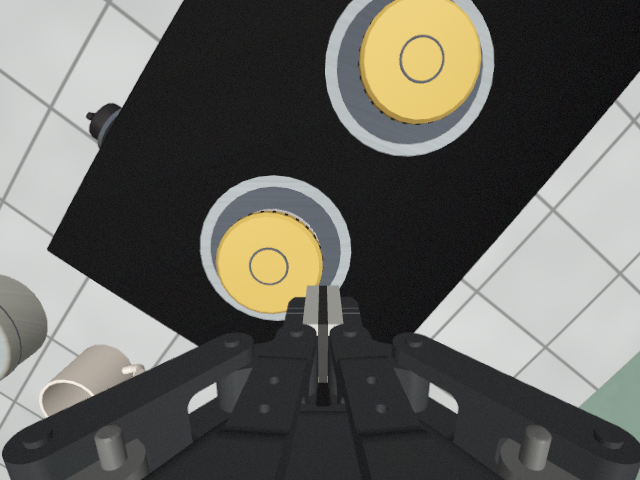

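View pics/side9.png

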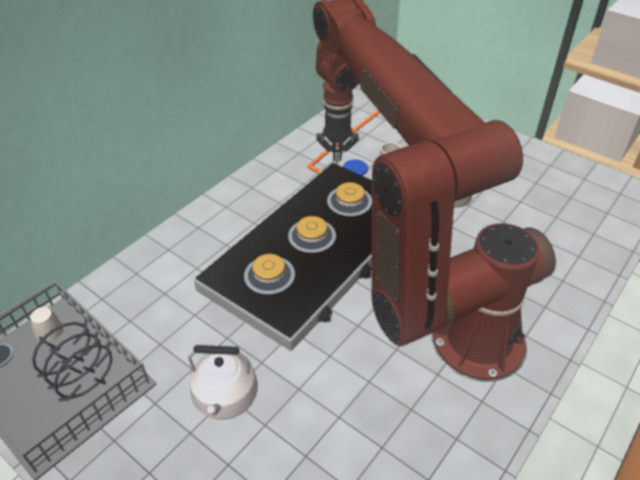

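Call:
move_arm([
  [0,0,-10],
  [0,0,0],
  [0,0,0],
], yaw=[0,0,0], claw=[0,0,0])

```text
time: 24.2
tool_pos: [0.5901, -0.1273, 0.2879]
tool_rot: [-1.38, -2.822, 0.0]
force: [0.5, -0.2, -0.9]
width: 0.0001
```

```bash
python3 -c "
from bench import manip
print(manip.sign_off())"
```

```text
the job is handed in; nothing more can be done
None
```

The right-hand cap (y ≈ -0.18) was the one that rocked. I nudged it sideways with the closed fingers until it dropped home, and handed the job in at about 24 s.

- **Finding it:** I pressed each cap at three points near its edge. The left and middle caps were firm at seated height everywhere. The right cap stood about 8 mm high on one side and sank about 2.5 mm under roughly 2 N. It was about 6 mm off centre.
- **Seating it:** I pushed its raised side about 6 mm inward, until the force rose to about 9 N against the bore. No cap was lifted, and I touched nothing else.
- **Last checks:** The right cap is now firm at three points, all at the same height as the other two. The scene camera shows it in line with them to under 1 mm. The side view suggests up to about 2 mm, and the last wrist view shows about 2 mm off centre, which is all the play the bore allows.
- **What went wrong:** The first check press after seating came down too fast and reached about 67 N at the wrist, through the fingertip. That is under the 120 N limit. The cap stayed seated.

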